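# Seat a new fuse in the one clear well of a fuse base

## Robot

A 6-joint arm with a two-finger parallel gripper is mounted at the origin on a cart in front of the work surface, level with it; the furniture and walls round the work are solid. World frame = base frame: x ahead of the robot, y to its left, z up, the work surface at z = 0. Lengths are in m, angles in degrees, forces in N, time in s.
With the tool pointing down it reaches from about 0.375 to 0.9 m from the base axis. Payload 3.1 kg.
Tool frame: the origin (TCP) lies on the centre line of the jaws, within the pads' length; the fingertips stand 11 mm ahead of it and the grasp point (between the pads) lies 8 mm behind it; z points along the fingers, y is the line along which they close (so a half turn about z gives the same grasp; the last joint's range is limited). The gripper opens to 87 mm and grips with 3 to 60 N. Pads are 19 mm wide; open, the fingers measure 117 mm over their backs; the gripper's body (75 mm by 190 mm) begins 51 mm behind the grasp point.
Start: joints at [61.622, 30.224, 82.088, -0, 67.689, -10.227], TCP at [0.195, 0.594, 0.234] pointing down, gripper open.
Joint ranges: [-176.69, 176.69], [-43.24, 126.21], [12.49, 139.97], [-82, 262], [0, 151.66], [-163.58, 163.58]. Speed limits (degrees/s): [159.86, 159.86, 180, 180, 180, 180].

## Interface

Orientations are given as a 3x3 rotation matrix whose columns are the frame's x, y, z axes.
In Python, from rig import * gives the robot as it stands.
- The arm moves only by the shell command python3 -m inch 'ROWS'. ROWS is JSON, a list of rows, each an object of numbers: "gripper": the opening in per cent of the stroke, from 0 (shut) to 100 (fully open); "dx", "dy", "dz": the shift along the tool's x, y, z in mm; "turn": the turn about the tool's z in rad. A call has 1 to 12 rows; each row is the pose to reach, as a shift and turn from the pose commanded when the call began, along the tool's axes at that moment; what a row does not reach only later rows make up. A row lasts 1/10 s, in which the tool goes at most 50 mm and 8.59 degrees, less where a joint would pass 70% of its speed; a pose out of reach is approached as far as the arm can. A call with a gripper value outside its range is refused whole. The fingers move at their own pace and stop on an object; the grip force is fixed at half the most. Time passes only in rows, so rows that repeat a pose let the fingers close. It gives the time, the measured TCP pose, the force and the opening at its end, in the units of the state.
- read_state(): the state, without advancing time (a new reading comes with each control period).
- capture(name): name is "scene" or "side" or "wrist"; returns the picture (420x560x3 uint8, red, green, blue); there is no depth.
- get_calibration(name): a dict with "camera_matrix" (3x3 intrinsics, pixels), "k1" (the pictures are not rectified: a ray, as slopes to the right and down, at radius r is drawn at 1 + k1 r^2 times it, then the intrinsics apply), "world_to_cam" (4x4, takes a point from world to camera coordinates); the wrist camera has in their place "T_tool_cam" (4x4, takes a point from camera to tool coordinates, whose origin is the TCP and whose axes are the flange's). Camera axes: x right, y down, z forward; pixel columns grow to the right and rows downward; lengths in m; the calibration is good to about 2 mm. A picture is of the moment at which its call begins: read the wrist's pose just before it. get_calibration takes no time and is no camera call.
- hand_in(): hands the job in, once; it reports no verdict.
Trained networks look in the newest picture that a camera, given by its name, has taken for a name from the list of things; names that differ only in an ending like _2 or _b are one class to them, and where a whole thing is asked for, a point or a joint stands for the part that bears it (a point fixed in the world has none). Each returns a list of dicts, best first, with "score" (0 to 1); they miss things now and then, are a little off and sometimes report something else, mostly with a low value. They report only what shows in the picture. A call takes as long as a camera call. They do not tell look-alikes from the thing itself.
- recognise(camera, query): "extent" ([centre column, centre row, width, height] in pixels, round what is visible of it).
The state is a dict: "time_s": time; "joint_positions": joint angles; "qvel": joint speeds; "tau": joint torques, N m; "position": TCP position; "tcp_rot": TCP orientation; "force": force on the tool from outside, world axes, zero at the start; "moment": the same for the moment, N m; "opening": opening from 0.0 (shut) to 1.0 (fully open).
Only numpy, scipy, OpenCV 4.12 (cv2) and the standard library are available. Lean on these libraries where they do the work, as an engineer would, in place of code of your own. Each camera call takes 0.05 s, during which the arm holds its last target. There are 200 camera calls.

## Task

Fit the new fuse from the little white stand into the three-well fuse base: burnt-off ends of old fuses still lie at the bottom of two of the wells, so feel gently down the wells with the new fuse, without pushing hard on what lies at the bottom, until you find the one that is clear. Press the fuse upright past the spring clip until it is fully home on the bottom of that well, let go of it and leave the other things on the bench where they are.

Things in the scene. Friction and masses are not known exactly. Their poses are not given: they have to be found in the camera images.
- fuse_base: Grey and black fuse base, fixed to the bench, 50 x 116 x 42 mm; flanges 6 mm high reach 156 mm along y. Origin: centre of its underside; z up, y along the row of wells. Three square wells 17 x 17 mm, 34 mm apart along y, sides parallel to x and y, go from the flat top (42 mm up) 28 mm down to the contact bar; mouths have a 2 mm chamfer.
- well_left (a point): Centre of the mouth of the well at +y, at the height of the base's top face (42 mm above the bench). Each well has a sprung copper clip on its -x wall, 2 to 15 mm below the mouth: it sticks out 4 mm, yields to the fuse, pushes it towards +x with about 4 to 8 N and resists pushing in or pulling out with some 2 to 6 N.
- well_middle (a point): The same for the middle well.
- well_right (a point): The same for the well at -y of the fuse base.
- contact_bar: Blackened bar, the bottom of all three wells. Origin: its upper face, middle well. It gives about 1 mm per 5 N, at most 4 mm; it, or what lies on it, must not be loaded with more than 18 N. In two wells, another two each time, an unlisted loose black fuse end, 14 x 14 mm, 11 mm high, lies on the bar; the third is empty.
- new_fuse: New cream ceramic fuse with metal caps, 54 mm long, 14 x 14 mm across (its contact shape is square), about 50 g, same either way up, standing in the white stand. Its y axis is its long axis; origin half way along on one side's surface, the axis 7 mm from there along its own z. Fully home it stands 26 mm out of the base; on a leftover end about 37 mm.
- fuse_mid (a point): Centre of the new fuse: on its axis, 27 mm from either end.
- fuse_stand: White stand with a blue foot, fixed to the bench, 62 x 62 x 22 mm, origin at the centre of its underside. In its middle a square recess 16 x 16 mm, 16 mm deep (its floor 6 mm above the bench), sides parallel to the stand's x and y, holds the new fuse upright and square to the stand, 38 mm of it standing out.
- stand_mouth (a point): Centre of the recess's mouth in the stand, at the stand's top face (22 mm above the bench).
- nut_tin: Round white tin, 67 mm across, 31 mm high, loose bystander; origin under its centre.
- tape_electrical: Black roll of tape lying flat, 56 mm across, 19 mm high, loose bystander; origin under its centre.
- film_cap: Blue block capacitor, 35 x 57 x 57 mm high with its pins, loose bystander; origin under its centre.
There are look-alikes about, which are no part of the job. What is shaped like the fuse_stand but yellow is not meant.

How it is judged (in metres and radians):
On the way:
1. the new fuse has been lifted clear out of its stand (height (world z) of fuse_mid above 0.05 m and horizontal distance between fuse_mid and stand_mouth above 0.06 m), for 0.1 s.
At the end, for the whole second after the job is handed in: The new fuse stands upright (within 0.12 rad) in one of the wells, its axis within 4 mm of the well's centre, its lower end within 2.5 mm of the contact bar (fuse centre less than 43.5 mm above the underside of the base), at rest and released ((horizontal distance between fuse_mid and well_left below 0.004 m or horizontal distance between fuse_mid and well_middle below 0.004 m or horizontal distance between fuse_mid and well_right below 0.004 m) and z of fuse_mid in the frame of fuse_base below 0.0435 m and angle between the y axis of new_fuse and the z axis of fuse_base, either way round below 0.12 rad and linear speed of new_fuse below 0.02 m/s); the robot touches nothing.
It fails at once if the contact bar, or a leftover lying on it, is loaded with more than 18 N (contact force between contact_bar and anything else above 18 N).
It fails at once if the tin, the tape roll or the capacitor is moved by more than 20 mm (distance of any of nut_tin, tape_electrical, film_cap from where it was at the start of the episode above 0.02 m).
It also fails if it takes over 56 s, if anything falls off the work surface, if the arm or the gripper's body presses on something with over 40 N, if the wrist force passes 120 N, or if a joint passes its speed limit or range.

## Working session

There is one attempt and no reset: what is moved stays moved. The work goes in short steps, Python scripts to look and compute and a shell command to move; the robot and the scene stay as the last step left them, time stands still between calls to the robot, and variables do not carry over. Pictures are saved under pics/ and viewed, on a budget of 10 in all, crops included, one or two more only if the job needs it, and the job is handed in when it is done.

```bash
mkdir -p pics; ls; python3 - <<'E'
from rig import *
import cv2,numpy as np
a=capture("scene");b=capture("side")
cv2.imwrite("pics/a.png",a[...,::-1]);cv2.imwrite("pics/b.png",b[...,::-1])
for c in("scene","side"):
  for q in("fuse_base","new_fuse","fuse_stand","nut_tin","tape_electrical","film_cap"):
    print(c,q,[(np.round(d["extent"]).tolist(),round(d["score"],2)) for d in recognise(c,q)][:4])
  k=get_calibration(c);print(k)
print(get_calibration("wrist"));print(read_state())
E
```

```text
pics
scene fuse_base [([251.0, 266.0, 73.0, 52.0], 0.83), ([327.0, 209.0, 31.0, 22.0], 0.66)]
scene new_fuse [([328.0, 199.0, 11.0, 20.0], 0.62)]
scene fuse_stand [([325.0, 212.0, 35.0, 26.0], 0.8), ([306.0, 238.0, 38.0, 29.0], 0.7)]
scene nut_tin [([280.0, 195.0, 33.0, 24.0], 0.73)]
scene tape_electrical [([172.0, 277.0, 28.0, 27.0], 0.98), ([252.0, 267.0, 68.0, 52.0], 0.31)]
scene film_cap [([360.0, 189.0, 19.0, 24.0], 0.86)]
{'camera_matrix': array([[415.85537472,   0.        , 280.06937073],
       [  0.        , 415.85537472, 212.17117388],
       [  0.        ,   0.        ,   1.        ]]), 'k1': 0.025484299869036282, 'world_to_cam': array([[-0.82142931, -0.56981773,  0.02369891,  0.30659849],
       [-0.3494496 ,  0.47004451, -0.81052029,  0.32083071],
       [ 0.45070929, -0.6740667 , -0.58523091,  0.57385039],
       [ 0.        ,  0.        ,  0.        ,  1.        ]])}
side fuse_base [([248.0, 215.0, 24.0, 47.0], 0.6)]
side new_fuse [([332.0, 252.0, 34.0, 31.0], 0.72)]
side fuse_stand [([256.0, 248.0, 31.0, 26.0], 0.72), ([286.0, 276.0, 38.0, 35.0], 0.65)]
side nut_tin [
[... 1272 characters left out ...]
  8.20890127e+01,  4.30362963e-04,
        6.76896171e+01, -1.02269911e+01]), 'qvel': array([ 0.06211979,  0.04113629, -0.08836958,  0.00378666,  0.01024601,
       -0.01205515]), 'tau': array([-9.41192447e-04, -4.39864075e+01, -1.76950836e+01,  6.34331815e-02,
        5.04564831e-02, -3.07558352e-06]), 'position': array([0.19464675, 0.59388197, 0.23359355]), 'tcp_rot': array([[-9.50240774e-01,  3.11516405e-01,  1.67217644e-05],
       [ 3.11516406e-01,  9.50240773e-01,  4.55761838e-05],
       [-1.69197340e-06,  4.85174521e-05, -9.99999999e-01]]), 'force': array([-0.54179035,  0.56328222,  0.17025838]), 'moment': array([-0.03195456,  0.06353025, -0.05169048]), 'opening': 1.0011817877679055}
```

View pics/a.png

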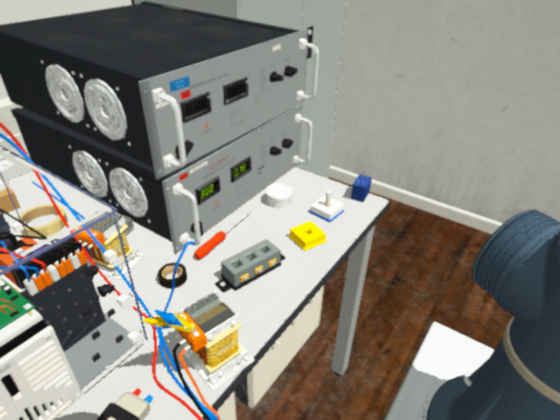

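View pics/b.png

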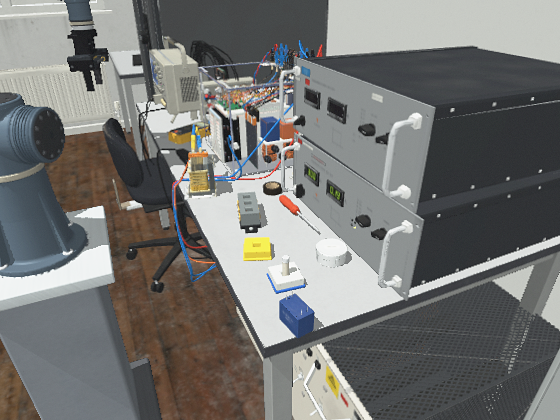

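Scene view: the white stand with the blue foot and the upright fuse is at (327,208), or (286,275) in the side view. The yellow look-alike is at (308,236), or (257,249) in the side view, so I reject it. The fuse base is at (251,265), or (248,212) in the side view. The tin (280,195) is also white but round, and the capacitor is at (361,187). Next I'll turn these pixels into positions.

```bash
cat > h.py <<'E'
from rig import *
import numpy as np, cv2
def cam(n, st=None):
    k=get_calibration(n)
    if n=="wrist":
        T=np.eye(4);T[:3,:3]=st["tcp_rot"];T[:3,3]=st["position"]
        W=np.linalg.inv(T@k["T_tool_cam"])
    else: W=k["world_to_cam"]
    return k["camera_matrix"],np.array([k["k1"],0,0,0]),W
def plane(c,uv,z):
    K,D,W=c; uv=np.array(uv,float).reshape(-1,1,2)
    s=cv2.undistortPoints(uv,K,D)[:,0]; d=np.c_[s,np.ones(len(s))]@W[:3,:3]
    o=-W[:3,:3].T@W[:3,3]; return o+d*((z-o[2])/d[:,2])[:,None]
def proj(c,P):
    K,D,W=c; return cv2.projectPoints(np.array(P,float).reshape(-1,3),cv2.Rodrigues(W[:3,:3])[0],W[:3,3],K,D)[0][:,0]
def totool(st,P): return (np.array(P)-st["position"])@st["tcp_rot"]*1000
E
python3 - <<'E'
from h import *
np.set_printoptions(precision=3,suppress=True)
for n,pts in dict(scene=dict(stand=(327,206,.022),fusetop=(327,191,.06),yellow=(308,233,.022),base=(251,262,.042),tin=(280,190,.031),cap=(361,187,.028),tape=(172,273,.019)),
 side=dict(stand=(286,271,.022),fusetop=(285,257,.06),yellow=(257,244,.022),base=(248,207,.042),tin=(331,247,.031),cap=(297,315,.028),tape=(272,186,.019))).items():
  c=cam(n)
  for k,v in pts.items(): print(n,k,plane(c,v[:2],v[2])[0][:2])
E
python3 - <<'E'
import cv2
a=cv2.imread('pics/a.png')[170:300,210:380];b=cv2.imread('pics/b.png')[180:310,220:360]
import numpy as np
cv2.imwrite('pics/c.png',np.hstack([cv2.resize(a,(523,400),interpolation=2),cv2.resize(b,(277,400) if 0 else (277,257),interpolation=2) if 0 else np.pad(cv2.resize(b,(277,257),interpolation=2),((0,143),(0,0),(0,0)))]))
E
```

```text
scene stand [ 0.466 -0.329]
scene fusetop [ 0.472 -0.334]
scene yellow [ 0.448 -0.214]
scene base [ 0.478 -0.051]
scene tin [ 0.588 -0.308]
scene cap [ 0.434 -0.447]
scene tape [0.597 0.043]
side stand [ 0.472 -0.332]
side fusetop [ 0.468 -0.336]
side yellow [ 0.453 -0.22 ]
side base [ 0.482 -0.089]
side tin [ 0.589 -0.308]
side cap [ 0.435 -0.456]
side tape [0.599 0.035]
```

View pics/c.png

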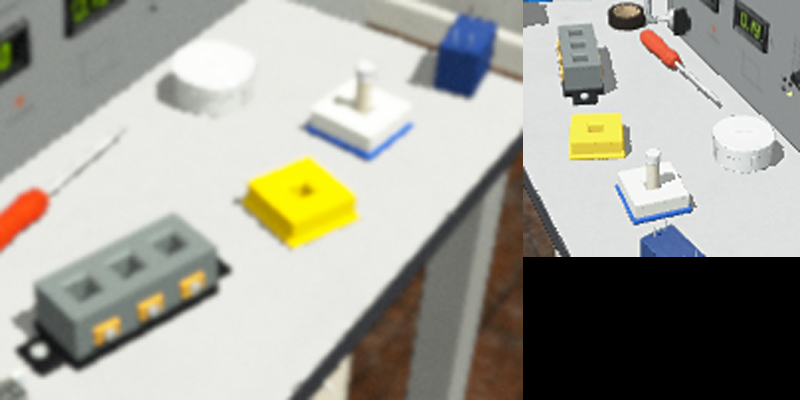

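The crop confirms the choice: the white stand with the blue foot holds the fuse, and the yellow one is empty. Next: the yaws and the route.

```bash
python3 - <<'E'
from h import *
np.set_printoptions(precision=3,suppress=True)
c=cam("scene"); f=170/523
p=lambda x,y:(210+x*f,170+y*f)
w=plane(c,[p(82,290),p(127,265),p(170,243)],.042);print(w)
d=w[2]-w[0];print(np.degrees(np.arctan2(d[1],d[0])))
s=plane(c,[p(307,122),p(370,158),p(412,125),p(345,90)],.004);print(s)
for i,j in((0,1),(1,2)):
  d=s[j]-s[i];print(np.linalg.norm(d),np.degrees(np.arctan2(d[1],d[0])))
st=read_state()
print(totool(st,[[.47,-.0,.25],[.47,-.07,.25],[.468,-.333,.2]]))
E
```

```text
[[ 0.496 -0.03   0.042]
 [ 0.488 -0.065  0.042]
 [ 0.478 -0.098  0.042]]
-104.56411159971077
[[ 0.504 -0.314  0.004]
 [ 0.44  -0.303  0.004]
 [ 0.435 -0.36   0.004]
 [ 0.502 -0.372  0.004]]
0.06436155608155071 169.52599544954893
0.05810865716834502 -95.48984783347922
[[-446.656 -478.553  -16.429]
 [-468.462 -545.07   -16.432]
 [-548.49  -795.609   33.556]]
```

```bash
python3 - <<'E'
from h import *
np.set_printoptions(precision=3,suppress=True)
c=cam("scene")
print(plane(c,[(215,340),(175,320),(190,243),(300,172)],.0), plane(c,[(95,200),(185,290)],.15))
st=read_state()
print(totool(st,[[.43,.1,.25],[.468,-.18,.2]]))
E
```

```text
[[ 0.437  0.101  0.   ]
 [ 0.522  0.11   0.   ]
 [ 0.651 -0.056  0.   ]
 [ 0.623 -0.458  0.   ]] [[0.738 0.077 0.15 ]
 [0.444 0.141 0.15 ]]
[[-377.495 -395.99   -16.425]
 [-500.828 -650.222   33.563]]
```

```bash
R='{"dx":-377,"dy":-396,"dz":-30,"turn":1.43}'; python3 -m inch '[{"dx":-377,"dy":-396,"dz":-30,"turn":1.43},{"dx":-377,"dy":-396,"dz":-30,"turn":1.43},{"dx":-377,"dy":-396,"dz":-30,"turn":1.43},{"dx":-377,"dy":-396,"dz":-30,"turn":1.43},{"dx":-377,"dy":-396,"dz":-30,"turn":1.43},{"dx":-377,"dy":-396,"dz":-30,"turn":1.43},{"dx":-377,"dy":-396,"dz":-30,"turn":1.43},{"dx":-377,"dy":-396,"dz":-30,"turn":1.43},{"dx":-377,"dy":-396,"dz":-30,"turn":1.43},{"dx":-377,"dy":-396,"dz":-30,"turn":1.43},{"dx":-377,"dy":-396,"dz":-30,"turn":1.43},{"dx":-377,"dy":-396,"dz":-30,"turn":1.43}]'; python3 - <<'E'
from h import *
st=read_state();print(st["joint_positions"].round(1),totool(st,[[.468,-.18,.2]]))
E
```

```text
[ 61.6  30.2  82.1   0.   67.7 -10.2] [[-500.82827734 -650.22180949   33.56285033]]invalid input
```

```bash
python3 -m inch '[{"gripper":100,"dx":-377,"dy":-396,"dz":-30,"turn":1.43},{"gripper":100,"dx":-377,"dy":-396,"dz":-30,"turn":1.43},{"gripper":100,"dx":-377,"dy":-396,"dz":-30,"turn":1.43},{"gripper":100,"dx":-377,"dy":-396,"dz":-30,"turn":1.43},{"gripper":100,"dx":-377,"dy":-396,"dz":-30,"turn":1.43},{"gripper":100,"dx":-377,"dy":-396,"dz":-30,"turn":1.43},{"gripper":100,"dx":-377,"dy":-396,"dz":-30,"turn":1.43},{"gripper":100,"dx":-377,"dy":-396,"dz":-30,"turn":1.43},{"gripper":100,"dx":-377,"dy":-396,"dz":-30,"turn":1.43},{"gripper":100,"dx":-377,"dy":-396,"dz":-30,"turn":1.43},{"gripper":100,"dx":-377,"dy":-396,"dz":-30,"turn":1.43},{"gripper":100,"dx":-377,"dy":-396,"dz":-30,"turn":1.43}]'; python3 - <<'E'
from h import *
st=read_state();print(st["joint_positions"].round(1),totool(st,[[.468,-.18,.2]]))
E
```

```text
time_s: 1.9
position: [0.4336, 0.0953, 0.2645]
tcp_rot: [[0.183, 0.983, 0.005], [0.983, -0.183, -0.002], [-0.001, 0.005, -1.0]]
force: [0.5, 0.9, 0.2]
opening: 1.002
[-2.000e+00  1.360e+01  1.048e+02 -1.000e-01  6.130e+01  8.600e+00] [[-264.30611053   83.73926341   65.22426974]]
```

```bash
python3 -m inch '[{"gripper":60,"dx":-264,"dy":84,"dz":65},{"gripper":60,"dx":-264,"dy":84,"dz":65},{"gripper":60,"dx":-264,"dy":84,"dz":65},{"gripper":60,"dx":-264,"dy":84,"dz":65},{"gripper":60,"dx":-264,"dy":84,"dz":65},{"gripper":60,"dx":-264,"dy":84,"dz":65},{"gripper":60,"dx":-264,"dy":84,"dz":65},{"gripper":60,"dx":-264,"dy":84,"dz":65}]'; python3 - <<'E'
from h import *
np.set_printoptions(precision=3,suppress=True)
st=read_state();a=capture("wrist");cv2.imwrite("pics/w1.png",a[...,::-1]);np.save("w1.npy",np.r_[st["position"],st["tcp_rot"].ravel()])
for q in("fuse_base","new_fuse","fuse_stand"):
    print(q,[(np.round(d["extent"]).tolist(),round(d["score"],2)) for d in recognise("wrist",q)][:4])
print(st["position"])
c=cam("wrist",st)
print(proj(c,[[.468,-.333,.022],[.468,-.333,.06],[.488,-.065,.042]]))
E
```

```text
fuse_base [([341.0, 284.0, 40.0, 104.0], 0.89)]
new_fuse []
fuse_stand []
[0.434 0.095 0.265]
[[348.988 439.638]
 [354.656 464.802]
 [341.247 296.351]]invalid input
```

View pics/w1.png

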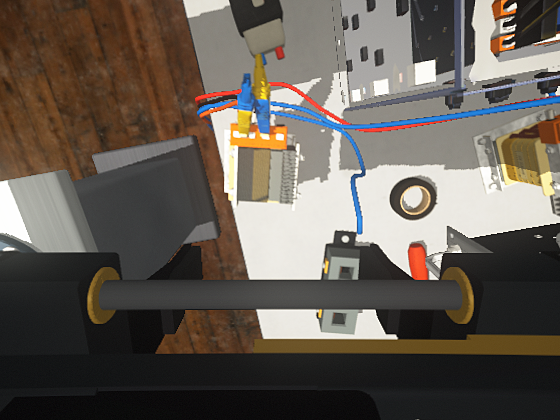

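The move was refused because every row needs all five keys. The picture shows the gripper hiding everything below about row 250, so I'll look with the target above the jaws in the image. First a stop for the base, then the stand.

```bash
cat > look.py <<'E'
import sys
from h import *
np.set_printoptions(precision=3,suppress=True)
st=read_state();a=capture("wrist");n=sys.argv[1]
cv2.imwrite(f"pics/{n}.png",a[...,::-1]);np.save(n+".npy",np.r_[st["position"],st["tcp_rot"].ravel()])
c=cam("wrist",st);print(st["position"],st["time_s"],proj(c,[[.468,-.333,.022],[.468,-.333,.06],[.488,-.065,.042]]).round())
E
python3 -m inch '[{"gripper":60,"dx":-224,"dy":78,"dz":65,"turn":0},{"gripper":60,"dx":-224,"dy":78,"dz":65,"turn":0},{"gripper":60,"dx":-224,"dy":78,"dz":65,"turn":0},{"gripper":60,"dx":-224,"dy":78,"dz":65,"turn":0},{"gripper":60,"dx":-224,"dy":78,"dz":65,"turn":0},{"gripper":60,"dx":-224,"dy":78,"dz":65,"turn":0},{"gripper":60,"dx":-224,"dy":78,"dz":65,"turn":0}]' && python3 look.py w2
python3 -m inch '[{"gripper":60,"dx":-248,"dy":36,"dz":20,"turn":0},{"gripper":60,"dx":-248,"dy":36,"dz":20,"turn":0},{"gripper":60,"dx":-248,"dy":36,"dz":20,"turn":0},{"gripper":60,"dx":-248,"dy":36,"dz":20,"turn":0},{"gripper":60,"dx":-248,"dy":36,"dz":20,"turn":0},{"gripper":60,"dx":-248,"dy":36,"dz":20,"turn":0},{"gripper":60,"dx":-248,"dy":36,"dz":20,"turn":0}]' && python3 look.py w3
python3 -c "
import cv2,numpy as np
a=cv2.imread('pics/w2.png')[60:300,180:440];b=cv2.imread('pics/w3.png')[60:300,180:440]
cv2.imwrite('pics/d.png',cv2.resize(np.hstack([a,b])[:, :],(800,369),interpolation=2))"
```

```text
time_s: 2.8
position: [0.4667, -0.1329, 0.198]
tcp_rot: [[0.175, 0.985, -0.002], [0.985, -0.175, 0.002], [0.001, -0.002, -1.0]]
force: [-1.1, -0.2, -0.1]
opening: 0.602
[ 0.467 -0.133  0.198] 2.8 [[310. 353.]
 [313. 378.]
 [289. 126.]]
time_s: 3.55
position: [0.4596, -0.383, 0.1786]
tcp_rot: [[0.174, 0.985, -0.0], [0.985, -0.174, 0.001], [0.001, -0.001, -1.0]]
force: [-0.3, 0.3, -0.5]
opening: 0.599
[ 0.46  -0.383  0.179] 3.55 [[ 279.  148.]
 [ 279.  151.]
 [ 236. -284.]]
```

View pics/d.png

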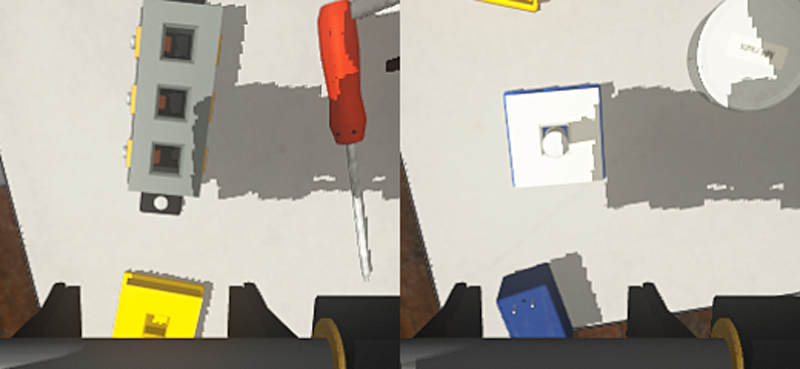

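The left crop shows the wells at about (178,42), (171,101) and (166,158). In the right one the stand's top corners are at about (505,93), (601,85), (606,180) and (515,187), and the fuse top is at (553,144).

```bash
python3 - <<'E'
from h import *
np.set_printoptions(precision=4,suppress=True)
def L(n):
  v=np.load(n+".npy");return cam("wrist",dict(position=v[:3],tcp_rot=v[3:].reshape(3,3)))
f=520/800
w=plane(L("w2"),[(180+x*f,60+y*f) for x,y in((178,42),(171,101),(166,158))],.042);print(w)
d=w[0]-w[2];print(np.linalg.norm(d),np.degrees(np.arctan2(d[1],d[0])))
e=plane(L("w2"),[(180+x*f,60+y*f) for x,y in((142,0),(128,190),(222,4),(200,196))],.042)
for i,j in((0,1),(2,3)): d=e[i]-e[j];print(np.degrees(np.arctan2(d[1],d[0])))
s=plane(L("w3"),[(180+(x-400)*f,60+y*f) for x,y in((505,93),(601,85),(606,180),(515,187))],.022);print(s,s.mean(0))
for i,j in((0,1),(3,2),(3,0),(2,1)): d=s[j]-s[i];print(np.linalg.norm(d),np.degrees(np.arctan2(d[1],d[0])))
t=plane(L("w3"),[(180+153*f,60+144*f)],.06);print(t)
st=read_state();print(totool(st,[t[0][:2].tolist()+[.09],t[0][:2].tolist()+[.048]]))
E
```

```text
[[ 0.4992 -0.0327  0.042 ]
 [ 0.4896 -0.0648  0.042 ]
 [ 0.4809 -0.098   0.042 ]]
0.06784634617500988 74.39843951469305
74.92419978961422
75.02850719895929
[[ 0.4442 -0.3035  0.022 ]
 [ 0.502  -0.309   0.022 ]
 [ 0.4967 -0.3664  0.022 ]
 [ 0.4389 -0.3608  0.022 ]] [ 0.4705 -0.3349  0.022 ]
0.058027869184519146 -5.4696295110350635
0.057984692986778635 -5.595097747171467
0.05756100144594453 84.71787354064101
0.057687852330955976 84.6744402177452
[[ 0.4681 -0.3349  0.06  ]]
[[ 47.5369   0.5125  88.6521]
 [ 47.4601   0.5625 130.652 ]]
```

```bash
python3 -m inch '[{"gripper":60,"dx":47,"dy":1,"dz":40,"turn":-0.082},{"gripper":60,"dx":47,"dy":1,"dz":60,"turn":-0.082},{"gripper":60,"dx":47,"dy":1,"dz":90,"turn":-0.082},{"gripper":60,"dx":47,"dy":1,"dz":115,"turn":-0.082},{"gripper":60,"dx":47,"dy":1,"dz":130,"turn":-0.082},{"gripper":60,"dx":47,"dy":1,"dz":130,"turn":-0.082},{"gripper":60,"dx":47,"dy":1,"dz":130,"turn":-0.082},{"gripper":60,"dx":47,"dy":1,"dz":130,"turn":-0.082}]'
python3 -m inch '[{"gripper":0,"dx":0,"dy":0,"dz":0,"turn":0},{"gripper":0,"dx":0,"dy":0,"dz":0,"turn":0},{"gripper":0,"dx":0,"dy":0,"dz":0,"turn":0},{"gripper":0,"dx":0,"dy":0,"dz":0,"turn":0},{"gripper":0,"dx":0,"dy":0,"dz":0,"turn":0},{"gripper":0,"dx":0,"dy":0,"dz":0,"turn":0},{"gripper":0,"dx":0,"dy":0,"dz":0,"turn":0},{"gripper":0,"dx":0,"dy":0,"dz":0,"turn":0}]'
```

```text
time_s: 4.4
position: [0.4692, -0.3388, 0.05]
tcp_rot: [[0.093, 0.996, 0.002], [0.996, -0.093, -0.002], [-0.002, 0.002, -1.0]]
force: [-0.1, -0.0, 0.4]
opening: 0.598
time_s: 5.2
position: [0.4683, -0.3385, 0.0485]
tcp_rot: [[0.094, 0.996, -0.0], [0.996, -0.094, -0.0], [-0.0, -0.0, -1.0]]
force: [0.2, -0.5, 0.3]
opening: 0.157
```

```bash
python3 look.py w4; python3 - <<'E'
import cv2
a=cv2.imread('pics/w4.png')[100:400,100:460];cv2.imwrite('pics/e.png',cv2.resize(a,(720,600),interpolation=2))
E
```

```text
[ 0.468 -0.338  0.049] 5.2 [[ 278.  242.]
 [ 278.  270.]
 [ 256. -661.]]
```

View pics/e.png

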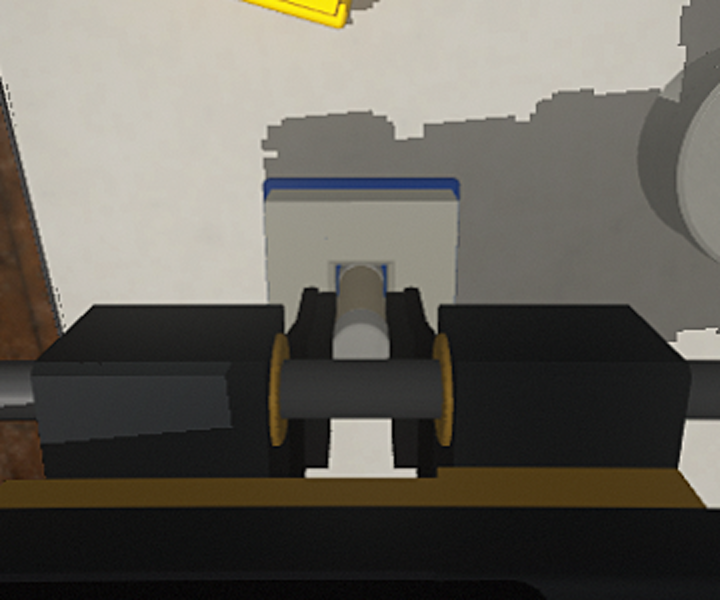

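```bash
python3 - <<'E'
from h import *
np.set_printoptions(precision=4,suppress=True)
st=read_state();c=cam("wrist",st)
p=plane(c,[(100+362/2,100+323/2)],.06); q=plane(c,[(100+362/2,100+192/2)],.022); m=plane(c,[(281,100+262/2)],.022)
for v in(p,q,m): print(v,totool(st,v))
print(totool(st,[[.4705,-.3349,.022]]))
E
```

```text
[[ 0.4701 -0.3286  0.06  ]] [[ 10.0111   0.8242 -11.4615]]
[[ 0.4724 -0.3053  0.022 ]] [[33.3922  0.9638 26.5386]]
[[ 0.4704 -0.3264  0.022 ]] [[12.179   0.9844 26.5385]]
[[ 3.7416  1.8606 26.5383]]
```

The fuse is about 3.5 mm off along tool x, so I'll re-centre and then lift.

```bash
python3 -m inch '[{"gripper":30,"dx":0,"dy":0,"dz":0,"turn":0},{"gripper":30,"dx":0,"dy":0,"dz":0,"turn":0},{"gripper":30,"dx":3.5,"dy":0,"dz":0,"turn":0},{"gripper":30,"dx":3.5,"dy":0,"dz":0,"turn":0},{"gripper":30,"dx":3.5,"dy":0,"dz":0,"turn":0},{"gripper":0,"dx":3.5,"dy":0,"dz":0,"turn":0},{"gripper":0,"dx":3.5,"dy":0,"dz":0,"turn":0},{"gripper":0,"dx":3.5,"dy":0,"dz":0,"turn":0},{"gripper":0,"dx":3.5,"dy":0,"dz":0,"turn":0},{"gripper":0,"dx":3.5,"dy":0,"dz":0,"turn":0},{"gripper":0,"dx":3.5,"dy":0,"dz":0,"turn":0}]'
python3 -m inch '[{"gripper":0,"dx":0,"dy":0,"dz":-10,"turn":0},{"gripper":0,"dx":0,"dy":0,"dz":-25,"turn":0},{"gripper":0,"dx":0,"dy":0,"dz":-50,"turn":0},{"gripper":0,"dx":0,"dy":0,"dz":-80,"turn":0},{"gripper":0,"dx":0,"dy":0,"dz":-110,"turn":0},{"gripper":0,"dx":0,"dy":0,"dz":-110,"turn":0},{"gripper":0,"dx":0,"dy":0,"dz":-110,"turn":0},{"gripper":0,"dx":0,"dy":0,"dz":-110,"turn":0}]'
python3 - <<'E'
from h import *
st=read_state();print(st["position"],st["opening"],st["force"],totool(st,[[.4809,-.098,.13]]))
E
```

```text
time_s: 6.35
position: [0.4687, -0.335, 0.0486]
tcp_rot: [[0.094, 0.996, 0.0], [0.996, -0.094, -0.0], [-0.0, 0.0, -1.0]]
force: [0.2, 0.7, 0.7]
opening: 0.157
time_s: 7.15
position: [0.4679, -0.3342, 0.1577]
tcp_rot: [[0.094, 0.996, -0.002], [0.996, -0.094, 0.002], [0.002, -0.002, -1.0]]
force: [0.2, -0.5, -0.8]
opening: 0.153
[ 0.46791146 -0.33415217  0.1576811 ] 0.15343920535307615 [ 0.24156479 -0.53264628 -0.81845134] [[236.28637328  -9.17472098  28.06009487]]
```

```bash
python3 -m inch '[{"gripper":0,"dx":236,"dy":-9,"dz":0,"turn":0.171},{"gripper":0,"dx":236,"dy":-9,"dz":0,"turn":0.171},{"gripper":0,"dx":236,"dy":-9,"dz":0,"turn":0.171},{"gripper":0,"dx":236,"dy":-9,"dz":0,"turn":0.171},{"gripper":0,"dx":236,"dy":-9,"dz":0,"turn":0.171},{"gripper":0,"dx":236,"dy":-9,"dz":30,"turn":0.171},{"gripper":0,"dx":236,"dy":-9,"dz":62,"turn":0.171},{"gripper":0,"dx":236,"dy":-9,"dz":62,"turn":0.171},{"gripper":0,"dx":236,"dy":-9,"dz":62,"turn":0.171},{"gripper":0,"dx":236,"dy":-9,"dz":62,"turn":0.171},{"gripper":0,"dx":236,"dy":-9,"dz":62,"turn":0.171}]'
python3 look.py w5; python3 - <<'E'
from h import *
np.set_printoptions(precision=4,suppress=True)
st=read_state();print(st["position"],np.degrees(np.arctan2(st["tcp_rot"][1,0],st["tcp_rot"][0,0])),st["force"])
for n in("scene","side"): cv2.imwrite(f"pics/{n}5.png",capture(n)[...,::-1])
a=cv2.imread('pics/w5.png')[60:310,160:420];b=cv2.imread('pics/scene5.png')[210:300,200:300];c=cv2.imread('pics/side5.png')[170:250,210:290]
cv2.imwrite('pics/f.png',np.hstack([cv2.resize(a,(416,400),interpolation=2),np.vstack([cv2.resize(b,(222,200),interpolation=2),cv2.resize(c,(222,200),interpolation=2)])]))
E
```

```text
time_s: 8.25
position: [0.4826, -0.0998, 0.0976]
tcp_rot: [[0.263, 0.965, 0.002], [0.965, -0.263, -0.001], [-0.0, 0.002, -1.0]]
force: [-0.2, -0.0, -0.8]
opening: 0.152
[ 0.483 -0.1    0.098] 8.25 [[330. 458.]
 [337. 506.]
 [273. 184.]]
[ 0.4826 -0.0998  0.0977] 74.78299974960855 [ 0.1373  0.0459 -0.3905]
```

View pics/f.png

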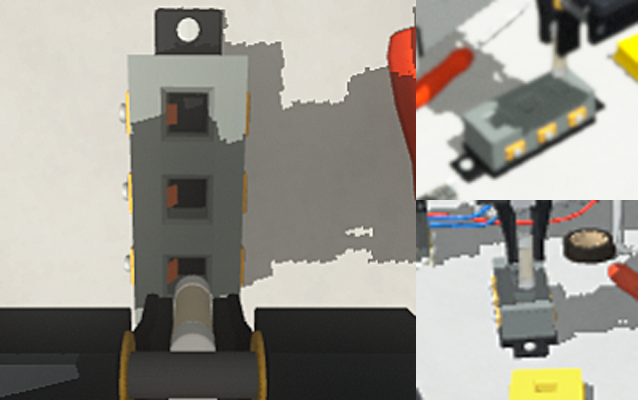

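The wrist crop shows the left well at (187,112), the middle one at (187,194) and the right one at about (186,273), with the fuse's lower end in front of it at (193,278). I'll compare the two in the tool frame.

```bash
python3 - <<'E'
from h import *
np.set_printoptions(precision=4,suppress=True)
v=np.load("w5.npy");st=dict(position=v[:3],tcp_rot=v[3:].reshape(3,3));c=cam("wrist",st)
P=lambda x,y:(160+x*260/416,60+y*250/400)
w=plane(c,[P(187,112),P(187,194),P(164,262),P(209,262)],.042)
print(w,totool(st,w))
e=plane(c,[P(128,56),P(248,56),P(133,308),P(241,308)],.042); print("edges",totool(st,e))
b=plane(c,[P(193,277),P(176,290),P(211,290)],st["position"][2]-.0426);print("fuse",totool(st,b))
s2=read_state();print(s2["position"],s2["time_s"])
E
```

```text
[[ 0.4995 -0.0325  0.042 ]
 [ 0.4909 -0.064   0.042 ]
 [ 0.4736 -0.0897  0.042 ]
 [ 0.4922 -0.0948  0.042 ]] [[ 69.3687  -1.4745  55.6151]
 [ 36.7565  -1.5609  55.6276]
 [  7.3775 -11.462   55.6162]
 [  7.3573   7.7654  55.6605]]
edges [[ 89.9671 -23.9283  55.5554]
 [ 89.9936  21.8763  55.6609]
 [-13.7738 -25.351   55.5925]
 [-13.8437  21.9944  55.7016]]
fuse [[ 5.2173  0.888  42.6001]
 [-0.3733 -6.0223 42.5864]
 [-0.3911  8.214  42.6192]]
[ 0.4824 -0.0996  0.0975] 8.4
```

```bash
python3 -m inch '[{"gripper":0,"dx":3,"dy":-2,"dz":0,"turn":0},{"gripper":0,"dx":3,"dy":-2,"dz":4,"turn":0},{"gripper":0,"dx":3,"dy":-2,"dz":8,"turn":0},{"gripper":0,"dx":3,"dy":-2,"dz":10,"turn":0},{"gripper":0,"dx":3,"dy":-2,"dz":12,"turn":0},{"gripper":0,"dx":3,"dy":-2,"dz":13,"turn":0},{"gripper":0,"dx":3,"dy":-2,"dz":14,"turn":0},{"gripper":0,"dx":3,"dy":-2,"dz":14,"turn":0}]'
python3 -m inch '[{"gripper":0,"dx":0,"dy":0,"dz":0.5,"turn":0},{"gripper":0,"dx":0,"dy":0,"dz":1,"turn":0},{"gripper":0,"dx":0,"dy":0,"dz":1.5,"turn":0},{"gripper":0,"dx":0,"dy":0,"dz":2,"turn":0}]'
```

```text
time_s: 9.2
position: [0.4807, -0.0958, 0.0839]
tcp_rot: [[0.262, 0.965, 0.0], [0.965, -0.262, -0.0], [-0.0, 0.0, -1.0]]
force: [-2.2, 0.5, 15.1]
opening: 0.153
time_s: 9.6
position: [0.4809, -0.0959, 0.0834]
tcp_rot: [[0.261, 0.965, 0.001], [0.965, -0.261, -0.001], [-0.001, 0.001, -1.0]]
force: [-5.2, 0.5, 29.7]
opening: 0.155
```

Landed on the rim, and the side force points to -tool y. I'll back off, shift that way and try again.

```bash
python3 -m inch '[{"gripper":0,"dx":0,"dy":0,"dz":-4,"turn":0},{"gripper":0,"dx":0,"dy":-2,"dz":-4,"turn":0},{"gripper":0,"dx":0,"dy":-2,"dz":-2,"turn":0},{"gripper":0,"dx":0,"dy":-2,"dz":-1,"turn":0},{"gripper":0,"dx":0,"dy":-2,"dz":0,"turn":0},{"gripper":0,"dx":0,"dy":-2,"dz":0,"turn":0}]'
python3 -m inch '[{"gripper":0,"dx":0,"dy":0,"dz":0.5,"turn":0},{"gripper":0,"dx":0,"dy":0,"dz":1,"turn":0},{"gripper":0,"dx":0,"dy":0,"dz":1,"turn":0}]'
```

```text
time_s: 10.2
position: [0.4797, -0.0961, 0.0819]
tcp_rot: [[0.261, 0.965, 0.003], [0.965, -0.261, -0.002], [-0.001, 0.004, -1.0]]
force: [0.7, -4.0, -1.3]
opening: 0.158
time_s: 10.5
position: [0.4798, -0.0964, 0.0794]
tcp_rot: [[0.261, 0.965, 0.002], [0.965, -0.261, -0.002], [-0.001, 0.002, -1.0]]
force: [0.6, -6.7, 4.8]
opening: 0.155
```

It's in the mouth now, with the +tool-x wall pushing back, so I'll ease dx and feel on down.

```bash
python3 -m inch '[{"gripper":0,"dx":-1.5,"dy":0,"dz":0,"turn":0},{"gripper":0,"dx":-1.5,"dy":0,"dz":1,"turn":0},{"gripper":0,"dx":-1.5,"dy":0,"dz":2,"turn":0},{"gripper":0,"dx":-1.5,"dy":0,"dz":3,"turn":0},{"gripper":0,"dx":-1.5,"dy":0,"dz":4,"turn":0},{"gripper":0,"dx":-1.5,"dy":0,"dz":4,"turn":0}]'
```

```text
time_s: 11.1
position: [0.4793, -0.0968, 0.0756]
tcp_rot: [[0.262, 0.965, 0.002], [0.965, -0.262, -0.001], [-0.0, 0.002, -1.0]]
force: [4.3, -1.1, 3.3]
opening: 0.153
```

```bash
python3 -m inch '[{"gripper":0,"dx":0,"dy":0,"dz":1,"turn":0},{"gripper":0,"dx":0,"dy":0,"dz":2,"turn":0},{"gripper":0,"dx":0,"dy":0,"dz":3,"turn":0},{"gripper":0,"dx":0,"dy":0,"dz":3,"turn":0}]'
```

```text
time_s: 11.5
position: [0.4798, -0.0972, 0.0729]
tcp_rot: [[0.262, 0.965, 0.003], [0.965, -0.262, -0.001], [-0.0, 0.003, -1.0]]
force: [5.1, -1.2, 4.8]
opening: 0.156
```

```bash
python3 -m inch '[{"gripper":0,"dx":0,"dy":0,"dz":1,"turn":0},{"gripper":0,"dx":0,"dy":0,"dz":2,"turn":0},{"gripper":0,"dx":0,"dy":0,"dz":3,"turn":0},{"gripper":0,"dx":0,"dy":0,"dz":3,"turn":0}]'
```

```text
time_s: 11.9
position: [0.48, -0.0974, 0.0696]
tcp_rot: [[0.262, 0.965, 0.003], [0.965, -0.262, -0.001], [-0.001, 0.004, -1.0]]
force: [5.2, -1.2, 1.2]
opening: 0.154
```

```bash
python3 -m inch '[{"gripper":0,"dx":0,"dy":0,"dz":1,"turn":0},{"gripper":0,"dx":0,"dy":0,"dz":1,"turn":0}]'
```

```text
time_s: 12.1
position: [0.48, -0.0973, 0.0686]
tcp_rot: [[0.262, 0.965, 0.003], [0.965, -0.262, -0.001], [-0.001, 0.004, -1.0]]
force: [5.3, -2.2, 2.5]
opening: 0.154
```

```bash
python3 -m inch '[{"gripper":0,"dx":0,"dy":0,"dz":1,"turn":0},{"gripper":0,"dx":0,"dy":0,"dz":1,"turn":0}]'
```

```text
time_s: 12.3
position: [0.48, -0.0973, 0.0676]
tcp_rot: [[0.262, 0.965, 0.003], [0.965, -0.262, -0.001], [-0.0, 0.004, -1.0]]
force: [6.2, -1.5, 1.9]
opening: 0.16
```

```bash
python3 -m inch '[{"gripper":0,"dx":0,"dy":0,"dz":0.5,"turn":0},{"gripper":0,"dx":0,"dy":0,"dz":1,"turn":0},{"gripper":0,"dx":0,"dy":0,"dz":1,"turn":0}]'
```

```text
time_s: 12.6
position: [0.48, -0.0974, 0.0667]
tcp_rot: [[0.262, 0.965, 0.003], [0.965, -0.262, -0.001], [-0.001, 0.004, -1.0]]
force: [5.8, -1.4, 1.8]
opening: 0.155
```

```bash
python3 -m inch '[{"gripper":0,"dx":0,"dy":0,"dz":0.5,"turn":0},{"gripper":0,"dx":0,"dy":0,"dz":0.5,"turn":0}]'
```

```text
time_s: 12.8
position: [0.48, -0.0974, 0.0662]
tcp_rot: [[0.262, 0.965, 0.004], [0.965, -0.262, -0.001], [-0.001, 0.004, -1.0]]
force: [6.6, -1.7, 0.8]
opening: 0.16
```

```bash
python3 -m inch '[{"gripper":0,"dx":0,"dy":0,"dz":0.5,"turn":0},{"gripper":0,"dx":0,"dy":0,"dz":1,"turn":0},{"gripper":0,"dx":0,"dy":0,"dz":1,"turn":0}]'
```

```text
time_s: 13.1
position: [0.48, -0.0973, 0.0652]
tcp_rot: [[0.262, 0.965, 0.003], [0.965, -0.262, -0.001], [-0.001, 0.004, -1.0]]
force: [5.3, -1.5, 2.2]
opening: 0.159
```

```bash
python3 -m inch '[{"gripper":0,"dx":0,"dy":0,"dz":0.5,"turn":0},{"gripper":0,"dx":0,"dy":0,"dz":1,"turn":0},{"gripper":0,"dx":0,"dy":0,"dz":1,"turn":0}]'
```

```text
time_s: 13.4
position: [0.48, -0.0974, 0.0642]
tcp_rot: [[0.262, 0.965, 0.004], [0.965, -0.262, -0.002], [-0.001, 0.004, -1.0]]
force: [5.1, -1.8, 2.3]
opening: 0.159
```

```bash
python3 -m inch '[{"gripper":0,"dx":0,"dy":0,"dz":1,"turn":0},{"gripper":0,"dx":0,"dy":0,"dz":2,"turn":0},{"gripper":0,"dx":0,"dy":0,"dz":2,"turn":0}]'
```

```text
time_s: 13.7
position: [0.48, -0.0973, 0.0621]
tcp_rot: [[0.262, 0.965, 0.003], [0.965, -0.262, -0.001], [-0.001, 0.004, -1.0]]
force: [5.7, -2.5, 1.9]
opening: 0.158
```

```bash
python3 -m inch '[{"gripper":0,"dx":0,"dy":0,"dz":1,"turn":0},{"gripper":0,"dx":0,"dy":0,"dz":2,"turn":0},{"gripper":0,"dx":0,"dy":0,"dz":2,"turn":0}]'
```

```text
time_s: 14.0
position: [0.48, -0.0973, 0.0601]
tcp_rot: [[0.262, 0.965, 0.003], [0.965, -0.262, -0.001], [-0.001, 0.004, -1.0]]
force: [6.1, -1.1, 2.5]
opening: 0.155
```

```bash
python3 -m inch '[{"gripper":0,"dx":0,"dy":0,"dz":0.5,"turn":0},{"gripper":0,"dx":0,"dy":0,"dz":1,"turn":0},{"gripper":0,"dx":0,"dy":0,"dz":1,"turn":0}]'
```

```text
time_s: 14.3
position: [0.48, -0.0974, 0.0592]
tcp_rot: [[0.262, 0.965, 0.004], [0.965, -0.262, -0.002], [-0.001, 0.004, -1.0]]
force: [6.1, -2.0, 2.9]
opening: 0.156
```

```bash
python3 -m inch '[{"gripper":0,"dx":0,"dy":0,"dz":0.5,"turn":0},{"gripper":0,"dx":0,"dy":0,"dz":1,"turn":0},{"gripper":0,"dx":0,"dy":0,"dz":1,"turn":0}]'
```

```text
time_s: 14.6
position: [0.48, -0.0974, 0.0582]
tcp_rot: [[0.262, 0.965, 0.004], [0.965, -0.262, -0.002], [-0.001, 0.004, -1.0]]
force: [6.0, -1.6, 2.3]
opening: 0.159
```

```bash
python3 -m inch '[{"gripper":0,"dx":0,"dy":0,"dz":0.5,"turn":0},{"gripper":0,"dx":0,"dy":0,"dz":1,"turn":0},{"gripper":0,"dx":0,"dy":0,"dz":1,"turn":0}]'
```

```text
time_s: 14.9
position: [0.48, -0.0974, 0.0572]
tcp_rot: [[0.262, 0.965, 0.003], [0.965, -0.262, -0.002], [-0.001, 0.004, -1.0]]
force: [5.4, -1.6, 2.0]
opening: 0.155
```

```bash
python3 -m inch '[{"gripper":0,"dx":0,"dy":0,"dz":0.5,"turn":0},{"gripper":0,"dx":0,"dy":0,"dz":1,"turn":0},{"gripper":0,"dx":0,"dy":0,"dz":1,"turn":0}]'
```

```text
time_s: 15.2
position: [0.4801, -0.0974, 0.0563]
tcp_rot: [[0.262, 0.965, 0.004], [0.965, -0.262, -0.002], [-0.001, 0.004, -1.0]]
force: [5.1, -2.1, 3.3]
opening: 0.153
```

```bash
python3 -m inch '[{"gripper":0,"dx":0,"dy":0,"dz":0.5,"turn":0},{"gripper":0,"dx":0,"dy":0,"dz":0.5,"turn":0},{"gripper":0,"dx":0,"dy":0,"dz":0.5,"turn":0}]'
```

```text
time_s: 15.5
position: [0.4801, -0.0974, 0.0559]
tcp_rot: [[0.262, 0.965, 0.004], [0.965, -0.262, -0.002], [-0.001, 0.004, -1.0]]
force: [5.5, -1.9, 4.2]
opening: 0.158
```

```bash
python3 -m inch '[{"gripper":0,"dx":0,"dy":0,"dz":0.5,"turn":0},{"gripper":0,"dx":0,"dy":0,"dz":0.5,"turn":0},{"gripper":0,"dx":0,"dy":0,"dz":0.5,"turn":0}]'
```

```text
time_s: 15.8
position: [0.4801, -0.0974, 0.0556]
tcp_rot: [[0.262, 0.965, 0.004], [0.965, -0.262, -0.002], [-0.001, 0.004, -1.0]]
force: [5.2, -1.2, 5.1]
opening: 0.15
```

```bash
python3 -m inch '[{"gripper":0,"dx":0,"dy":0,"dz":0.5,"turn":0},{"gripper":0,"dx":0,"dy":0,"dz":0.5,"turn":0},{"gripper":0,"dx":0,"dy":0,"dz":0.5,"turn":0}]'
```

```text
time_s: 16.1
position: [0.4801, -0.0974, 0.0552]
tcp_rot: [[0.262, 0.965, 0.004], [0.965, -0.262, -0.002], [-0.001, 0.004, -1.0]]
force: [4.6, -1.2, 7.7]
opening: 0.154
```

The force now rises about 5 N per mm at the expected depth, so the fuse is on the bar and this well is clear. Releasing and rising.

```bash
python3 -m inch '[{"gripper":40,"dx":0,"dy":0,"dz":0,"turn":0},{"gripper":40,"dx":0,"dy":0,"dz":0,"turn":0},{"gripper":40,"dx":0,"dy":0,"dz":0,"turn":0},{"gripper":40,"dx":0,"dy":0,"dz":0,"turn":0},{"gripper":40,"dx":0,"dy":0,"dz":-10,"turn":0},{"gripper":40,"dx":0,"dy":0,"dz":-40,"turn":0},{"gripper":40,"dx":0,"dy":0,"dz":-80,"turn":0},{"gripper":40,"dx":-60,"dy":0,"dz":-120,"turn":0},{"gripper":40,"dx":-60,"dy":0,"dz":-120,"turn":0},{"gripper":40,"dx":-60,"dy":0,"dz":-120,"turn":0},{"gripper":40,"dx":-60,"dy":0,"dz":-120,"turn":0}]'
python3 look.py w6; python3 - <<'E'
from h import *
for n in("scene","side"): cv2.imwrite(f"pics/{n}6.png",capture(n)[...,::-1])
st=read_state();c=cam("wrist",st);print(st["force"])
a=cv2.imread('pics/w6.png')[40:290,160:420];b=cv2.imread('pics/scene6.png')[170:300,200:380];s=cv2.imread('pics/side6.png')[170:340,210:360]
cv2.imwrite('pics/g.png',np.hstack([cv2.resize(a,(416,400),interpolation=2),np.vstack([cv2.resize(b,(277,200),interpolation=2),cv2.resize(s,(277,200),interpolation=2)])]))
E
```

```text
time_s: 17.2
position: [0.4618, -0.154, 0.1746]
tcp_rot: [[0.263, 0.965, -0.001], [0.965, -0.263, 0.001], [0.001, -0.001, -1.0]]
force: [-0.8, -0.2, -0.9]
opening: 0.401
[ 0.462 -0.154  0.175] 17.2 [[327. 349.]
 [332. 375.]
 [282.  99.]]
[-0.41872966 -0.91209024  0.04296189]
```

View pics/g.png

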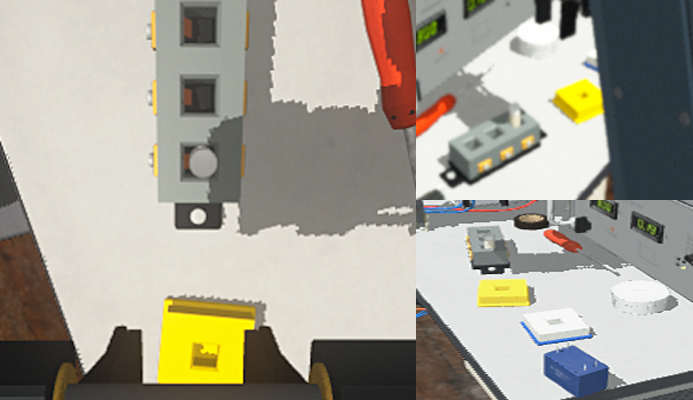

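The fuse stands upright in the right-hand well, the stand is empty, the other objects haven't moved and the gripper is clear. Handing in.

```bash
python3 -c "
from rig import *
print(hand_in())"
```

```text
the job is handed in; nothing more can be done
None
```

The new fuse is in the right-hand well (the one at -y), pressed home and released, and the job was handed in at about 17.4 s of the 56 s allowed. It was the first well I tried, and it was clear.

- **Seating:** I expected to reach the contact bar at a tool height of 56.6 mm. The upward force began to rise at about 56 mm and grew by about 5 N per mm, as the bar should. It reached about 8 N, against the 18 N limit. There was no extra resistance at the height where a leftover end would lie.
- **Pictures after release:** The fuse stands upright in the right well, the white stand is empty, and the tin, tape roll and capacitor look undisturbed. The gripper was clear, reading about zero force.
- **What went wrong on the way:**
  - The first grasp was 3.5 mm off centre, so I opened and gripped again.
  - The first try at the well landed on its rim with about 30 N, so I lifted and shifted 2 mm. The bar was not touched.
- **Not checked:** I did not measure the fuse's final height or centring in the last pictures, so those rest on the force reading and the tool position.

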